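Lay up the breakfast tray: salt, pepper, jam and spoon, each in its place

ROBOT

A 6-joint arm with a two-finger parallel gripper is mounted at the origin on a cart in front of the work surface, level with it; the furniture and walls round the work are solid. World frame = base frame: x ahead of the robot, y to its left, z up, the work surface at z = 0. Lengths are in m, angles in rad, forces in N, time in s.
With the tool pointing down it reaches from about 0.325 to 0.75 m from the base axis. Payload 7.6 kg.
Tool frame: the origin (TCP) lies midway between the tips of the shut fingers; the grasp point (between the pads) lies 19 mm behind it; z points along the fingers, y is the line along which they close (so a half turn about z gives the same grasp; the last joint's range is limited). The gripper opens to 85 mm and grips with 20 to 120 N. Pads are 22 mm wide; open, the fingers measure 114 mm over their backs; the gripper's body (76 mm by 85 mm) begins 54 mm behind the grasp point. The pads swing forward as they close: fully open they stand 13 mm farther back than shut.
Start: joints at [-1.32, 0.052, 1.401, -0, 1.689, -0.07], TCP at [0.166, -0.498, 0.211] pointing down, gripper open.
Joint ranges: [-2.9, 2.9], [-0.91, 2.17], [0.12, 2.37], [-1.06, 4.2], [0.26, 2.73], [-2.93, 2.93]. Speed limits (rad/s): [2.57, 2.57, 3.01, 3.14, 3.14, 3.14].

INTERFACE

Orientations are given as a unit quaternion [w, x, y, z].
In Python, from bench import robot gives the robot as it stands. Calls block until the motion is done:
- robot.move_to(position, orientation): joint-space move of the TCP to a pose.
- robot.servo_line(position, orientation=None, speed=0.15): straight line of the TCP; orientation=None keeps the orientation; speed is the mean speed in m/s.
- robot.goto_joints(angles): joint-space move.
- robot.move_gripper(opening, grip_force=None): finger opening in m; grip_force is the grip in N (None keeps the last); returns when the fingers have stopped.
- robot.pause(seconds).
- robot.ik(position, orientation): joint angles nearest the present ones, or None.
- robot.capture(name): name is "scene" or "top" or "wrist"; returns the picture (384x512x3 uint8, blue, green, red); there is no depth.
- robot.calibration(name): a dict with "intrinsics" (3x3 intrinsics, pixels), "extrinsics" (4x4, takes a point from camera to world coordinates). Camera axes: x right, y down, z forward; pixel columns grow to the right and rows downward; lengths in m; the calibration is good to about 2 mm. The wrist camera is an equidistant fisheye: a pixel r from the principal point sees the ray r / f radians off the axis. A picture is of the moment at which its call begins: read the wrist's pose just before it. calibration takes no time and is no camera call; for the wrist camera it gives the pose at the moment of the call.
A pose or a line that the arm cannot do raises robot.PlanningError and nothing moves.
- robot.close_job(): hands the job in; it is judged then, once.
Readings, each from a call of its own:
- robot.current_clock(): time.
- robot.current_joint_pos(): joint angles.
- robot.current_qd(): joint speeds.
- robot.current_joint_torque(): joint torques, N m.
- robot.current_tcp_pos(): TCP position.
- robot.current_tcp_rot(): TCP orientation.
- robot.current_force(): force on the tool from outside, world axes, zero at the start.
- robot.current_torque(): the same for the moment, N m.
- robot.current_gripper_width(): finger opening in m.
- robot.current_finger_force(): force on a finger pad.
Only numpy, scipy, OpenCV 4.12 (cv2) and the standard library are available. Lean on these libraries where they do the work, as an engineer would, in place of code of your own. Each camera call takes 0.05 s, during which the arm holds its last target. There are 200 camera calls.

TASK

Lay up the breakfast tray: stand the salt shaker in the small coaster, the pepper mill in the middle-sized one and the jam jar in the large one, each upright and resting right down in the bottom of the coaster, and lay the teaspoon along the spoon rest, across both of its saddles. Lower each all the way before letting go; do not drop anything in or knock anything over. The honey jar and the spice jar beside them do not go on the tray: leave them standing where they are.

Things in the scene. Friction and masses are not known exactly. Their poses are not given: they have to be found in the camera images.
- salt_shaker: salt shaker, clear tapering body with a plain domed grey top without bright colour; 44 diameter at the foot, about 39 at half height, 34 at the top, 90 high, 0.1 kg. Its origin is the centre of its underside, z up. (mm)
- pepper_mill: turned dark-wood pepper mill, 170 high, 58 diameter at foot and waist level (solid to 122), round head about 48 diameter from 123 to 159, a small button on top; the head does not turn. 0.18 kg. Its origin is the centre of its underside, z up. (mm)
- jam_jar: glass jam jar with red contents and a red screw lid, 65 diameter, 97 high (the lid, 64 diameter, is the top 11), 0.36 kg. Its origin is the centre of its underside, z up. (mm)
- teaspoon: metal teaspoon lying flat with its hollow up, 130 long (its x axis runs along it), 27 wide at the bowl, about 20 wide where one grips it at mid-length, 11 high over all, 0.02 kg. Origin: middle of its length, on the underside, z up. (mm)
- coaster_small: Smallest of three turned dark-wood coasters fixed in a row on the tray, 106 apart, in any order, y axes along the row; for the salt shaker. Round open cup with flared side, 26 high, inner diameter 53 at the floor, 66 at the rim; outer 74 at the rim. Origin: centre of its underside, 7 above the worktop; its inner floor is 5 above the origin. (mm)
- coaster_middle: Middle-sized of three turned dark-wood coasters fixed in a row on the tray, 106 apart, in any order, y axes along the row; for the pepper mill. Round open cup with flared side, 26 high, inner diameter 66 at the floor, 79 at the rim; outer 87 at the rim. Origin: centre of its underside, 7 above the worktop; its inner floor is 5 above the origin. (mm)
- coaster_large: Largest of three turned dark-wood coasters fixed in a row on the tray, 106 apart, in any order, y axes along the row; for the jam jar. Round open cup with flared side, 26 high, inner diameter 75 at the floor, 90 at the rim; outer 98 at the rim. Origin: centre of its underside, 7 above the worktop; its inner floor is 5 above the origin. (mm)
- spoon_rest: wooden spoon rest fixed on the tray (light wood, 208 by 340, rim 20 high, handles 37). Plate 50 by 104 (y), two saddles at y = -42 and 42, 12 thick, open between for fingers. The spoon lies along y on the saddle floors, 10 above the rest's origin, 38 wide; cheeks lean outward 13 higher; 40 free either side of its centreline. Origin: centre of underside, 7 above the worktop. (mm)
- honey_jar: stays where it is: glass honey jar with grey lid, stouter than the jam jar, 71 diameter, 110 high. Its origin is the centre of its underside, z up. (mm)
- spice_jar: stays where it is: slim spice jar with a red cap as wide as its body, 45 diameter, 106 high. Its origin is the centre of its underside, z up. (mm)
Things that resemble listed ones, but are neither listed nor needed, are in the scene too. What is shaped like the spice_jar but blue is not meant. Of the things that look like the pepper_mill, the larger one is meant.

How it is judged:
At the end, for the whole second after the job is handed in: Shaker, mill and jam jar stand in the small, middle and large coaster: within 12 mm of centre, 5 mm of its floor, 0.12 rad of upright. Spoon on its rest: 12 mm across, 20 mm along, 0.25 rad. Honey and spice jar upright within 20 mm of their start. All released and at rest (horizontal distance between salt_shaker and coaster_small below 0.012 m and z of salt_shaker in the frame of coaster_small between 0 and 0.009 m and angle between each of salt_shaker, pepper_mill, jam_jar, honey_jar, spice_jar's own z axis and vertical below 0.12 rad and horizontal distance between pepper_mill and coaster_middle below 0.012 m and z of pepper_mill in the frame of coaster_middle between 0 and 0.009 m and horizontal distance between jam_jar and coaster_large below 0.012 m and z of jam_jar in the frame of coaster_large between 0 and 0.009 m and x of teaspoon in the frame of spoon_rest between -0.012 and 0.012 m and y of teaspoon in the frame of spoon_rest between -0.02 and 0.02 m and z of teaspoon in the frame of spoon_rest between 0.006 and 0.017 m and angle between the x axis of teaspoon and the y axis of spoon_rest, either way round below 0.25 rad and angle between teaspoon's own z axis and vertical below 0.2 rad and distance of each of honey_jar, spice_jar from where it was at the start of the episode below 0.02 m and linear speed of each of salt_shaker, pepper_mill, jam_jar, teaspoon, honey_jar, spice_jar below 0.02 m/s); the robot touches nothing.
It fails at once if the honey jar or the spice jar is moved by more than 30 mm (distance of any of honey_jar, spice_jar from where it was at the start of the episode above 0.03 m).
It fails at once if the salt shaker, pepper mill or jam jar is dropped from more than about 18 mm or knocked over (faster than 0.6 m/s while the fingers do not hold it) ((linear speed of salt_shaker above 0.6 m/s and contact force between salt_shaker and the fingers below 0.05 N) or (linear speed of pepper_mill above 0.6 m/s and contact force between pepper_mill and the fingers below 0.05 N) or (linear speed of jam_jar above 0.6 m/s and contact force between jam_jar and the fingers below 0.05 N)).
It also fails if it takes over 104 s, if anything falls off the work surface, if the arm or the gripper's body presses on something with over 40 N, if the wrist force passes 120 N, or if a joint passes its speed limit or range.

## Working session

There is one attempt and no reset: what is moved stays moved. The work goes in short steps, each a Python script; the robot and the scene stay as the last script left them, time stands still between calls to the robot, and variables do not carry over. Pictures are saved under pics/ and viewed, at most 14 in all, crops included, and the job is handed in when it is done.

```bash
ls; mkdir -p pics; python3 - <<'E'
from bench import robot
import cv2,numpy as np
for n in("scene","top","wrist"):
    im=robot.capture(n); cv2.imwrite(f"pics/{n}0.png",im)
    c=robot.calibration(n); print(n,np.round(c["intrinsics"],1).tolist(),np.round(c["extrinsics"],3).tolist())
a=cv2.imread("pics/scene0.png");b=cv2.imread("pics/top0.png")
print(robot.current_tcp_rot(),robot.current_clock())
E
```

```text
pics
scene [[385.4, 0.0, 260.2], [0.0, 385.4, 187.6], [0.0, 0.0, 1.0]] [[-0.651, -0.565, 0.507, -0.065], [-0.759, 0.484, -0.435, 0.541], [0.001, -0.668, -0.744, 0.958], [0.0, 0.0, 0.0, 1.0]]
top [[469.2, 0.0, 254.9], [0.0, 469.2, 186.5], [0.0, 0.0, 1.0]] [[0.179, -0.764, 0.62, -0.508], [-0.984, -0.146, 0.104, -0.176], [0.011, -0.629, -0.778, 1.38], [0.0, 0.0, 0.0, 1.0]]
wrist [[297.3, 0.0, 257.6], [0.0, 297.3, 195.4], [0.0, 0.0, 1.0]] [[0.315, -0.907, -0.278, 0.236], [-0.949, -0.302, -0.091, -0.474], [-0.001, 0.293, -0.956, 0.374], [0.0, 0.0, 0.0, 1.0]]
[-6.22195846e-04  9.87165039e-01  1.59702212e-01 -5.27433746e-05] 0.15
```

View pics/scene0.png

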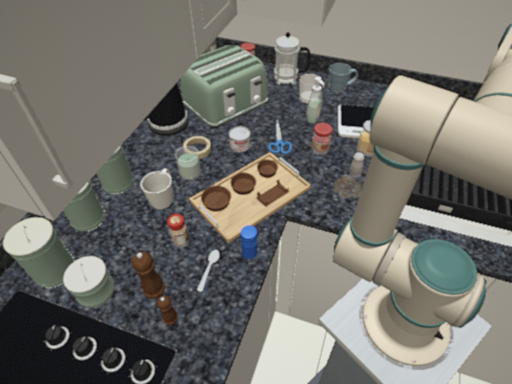

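View pics/top0.png

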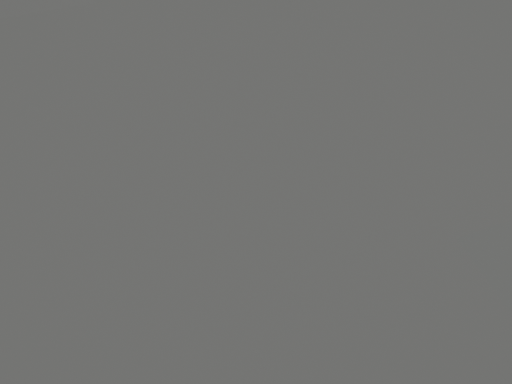

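The scene view shows two mills at (147,270) and (166,308), a red-capped jar at (177,230), a blue jar at (249,242), the spoon at (208,270) and the tray at (250,192). Jars stand near (322,137), (240,138) and (357,163). The top camera shows only grey, so it is blocked. I'll enlarge the scene view next.

```bash
python3 - <<'E'
import cv2
a=cv2.imread("pics/scene0.png")
cv2.imwrite("pics/c1.png",cv2.resize(a[60:260,140:400],None,fx=3,fy=3,interpolation=cv2.INTER_CUBIC))
E
```

```text
(no output)
```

View pics/c1.png

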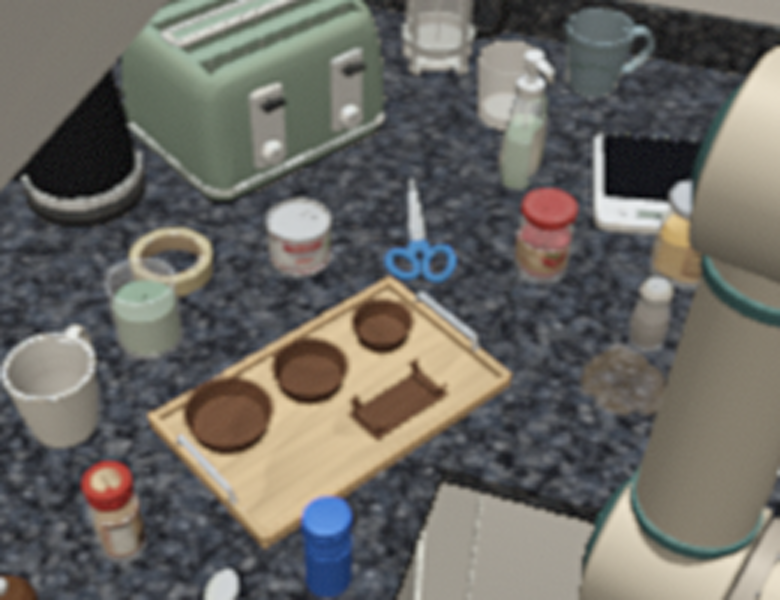

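View pics/wrist0.png

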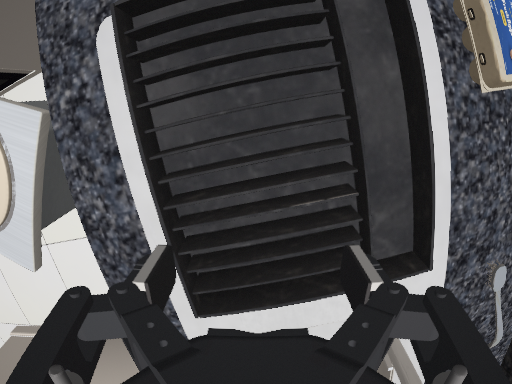

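Candidates by scene pixel:
- **Salt shaker:** pale shaker with grey top at (357,164). The soap pump at (315,105) is not it.
- **Jam jar:** red lid at (322,137). The honey jar is at (367,140), the red-lettered white tin at (240,138), and another red item sits at (248,47).
- **Pepper mill:** the large one at (147,270), not the small one at (166,308).
- **Spice jar:** red at (177,230); the blue one at (249,242) is not meant.
- **Spoon:** (208,270). Another spoon shows in the wrist view at (498,300), far to the right.

I'll compute rough positions and then make a wrist tour.

```bash
cat > h.py <<'E'
from bench import robot
import numpy as np, cv2
def rays(cal,px,wrist=False):
    K=cal["intrinsics"];E=np.array(cal["extrinsics"]);px=np.atleast_2d(np.float64(px))
    x=(px[:,0]-K[0][2])/K[0][0];y=(px[:,1]-K[1][2])/K[1][1]
    if wrist:
        r=np.hypot(x,y)+1e-12;d=np.stack([np.sin(r)*x/r,np.sin(r)*y/r,np.cos(r)],1)
    else: d=np.stack([x,y,np.ones_like(x)],1)
    d=d@E[:3,:3].T
    return E[:3,3],d/np.linalg.norm(d,axis=1)[:,None]
def plane(cal,px,z,wrist=False):
    o,d=rays(cal,px,wrist); return o+d*((z-o[2])/d[:,2])[:,None]
def tri(*obs): # (cal,px,wrist)
    A=np.zeros((3,3));b=np.zeros(3)
    for c,p,w in obs:
        o,d=rays(c,p,w);P=np.eye(3)-np.outer(d[0],d[0]);A+=P;b+=P@o
    X=np.linalg.solve(A,b)
    return X,[float(np.linalg.norm(np.cross(X-rays(c,p,w)[0],rays(c,p,w)[1][0]))) for c,p,w in obs]
def down(yaw): # tool y axis (closing line) at angle yaw+90deg from x: tool x at yaw, z down
    return np.array([0,np.cos(yaw/2),np.sin(yaw/2),0.])
E
python3 - <<'E'
from h import *
c=robot.calibration("scene")
for n,p,z in [("salt foot",(357,174),0),("salt top",(358,155),.09),("jam top",(322.5,129),.097),("honey top",(369,124),.11),("mill top",(144,254),.17),("smallmill",(163,297),.1),("spice top",(176,220),.106),("blue",(249,230),.1),("spoon bowl",(214,256),0),("spoon end",(201,290),0),("small c",(267.5,168),.033),("mid",(243.5,182),.033),("large",(216,198),.033),("rest",(273,193),.01),("tin",(240,131),.06),("egg",(346,186),0),("tray corner",(229,240),.02)]:
    print(n,np.round(plane(c,p,z)[0],3))
w=robot.calibration("wrist")
print(plane(w,[(500,270),(495,345)],0,True))
for x,y in [(.55,-.1),(.5,.1),(.5,.3),(.45,.0)]:
    for yaw in(0,np.pi/2,-np.pi/2):
        q=robot.ik([x,y,.3],down(yaw)); print(x,y,yaw,None if q is None else np.round(q,2))
E
```

```text
salt foot [ 0.419 -0.315  0.   ]
salt top [ 0.428 -0.304  0.09 ]
jam top [ 0.589 -0.306  0.097]
honey top [ 0.493 -0.436  0.11 ]
mill top [0.491 0.428 0.17 ]
smallmill [0.405 0.443 0.1  ]
spice top [0.576 0.297 0.106]
blue [0.422 0.163 0.1  ]
spoon bowl [0.474 0.253 0.   ]
spoon end [0.41  0.343 0.   ]
small c [ 0.618 -0.078  0.033]
mid [0.62  0.025 0.033]
large [0.623 0.134 0.033]
rest [ 0.536 -0.031  0.01 ]
tin [ 0.803 -0.108  0.06 ]
egg [ 0.407 -0.244  0.   ]
tray corner [0.478 0.194 0.02 ]
[[ 0.1322014  -1.01057534  0.        ]
 [-0.05493915 -1.19040832  0.        ]]
0.55 -0.1 0 [-0.25  0.15  1.12 -0.    1.87  1.32]
0.55 -0.1 1.5707963267948966 [-0.25  0.15  1.12 -0.    1.87 -0.25]
0.55 -0.1 -1.5707963267948966 [-0.25  0.15  1.12 -0.    1.87  2.9 ]
0.5 0.1 0 [ 0.12  0.01  1.27 -0.    1.86  1.7 ]
0.5 0.1 1.5707963267948966 [ 0.12  0.01  1.27 -0.    1.86  0.12]
0.5 0.1 -1.5707963267948966 None
0.5 0.3 0 [ 0.48  0.22  1.04 -0.    1.88  2.05]
0.5 0.3 1.5707963267948966 [ 0.48  0.22  1.04 -0.    1.88  0.48]
0.5 0.3 -1.5707963267948966 [ 0.48  0.22  1.04 -0.    1.88 -2.66]
0.45 0.0 0 [-0.08 -0.16  1.43 -0.    1.87  1.49]
0.45 0.0 1.5707963267948966 [-0.08 -0.16  1.43 -0.    1.87 -0.08]
0.45 0.0 -1.5707963267948966 None
```

```bash
python3 - <<'E'
from h import *
import pickle
cals={}
for i,(x,y) in enumerate([(.42,-.27),(.45,-.1),(.45,.08),(.40,.30)]):
    robot.move_to([x,y,.30],down(0))
    cals[i]=robot.calibration("wrist"); im=robot.capture("wrist")
    cv2.imwrite(f"pics/w{i}.png",im)
    print(i,robot.current_clock(),np.round(robot.current_tcp_pos(),4))
cals["scene"]=robot.calibration("scene"); cv2.imwrite("pics/scene1.png",robot.capture("scene"))
pickle.dump(cals,open("cals.pkl","wb"))
for i in range(4):
    im=cv2.imread(f"pics/w{i}.png"); cv2.imwrite(f"pics/w{i}b.png",cv2.resize(im[:300],(800,469),interpolation=cv2.INTER_CUBIC))
E
```

```text
0 1.525 [ 0.4195 -0.2707  0.2995]
1 2.3 [ 0.4499 -0.1014  0.2998]
2 3.1 [0.4504 0.0784 0.2999]
3 4.05 [0.4009 0.2986 0.3001]
```

View pics/w0b.png

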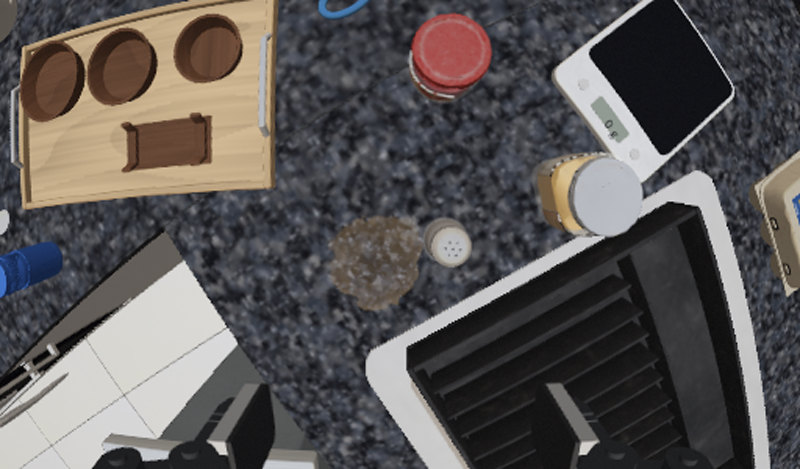

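View pics/w2b.png

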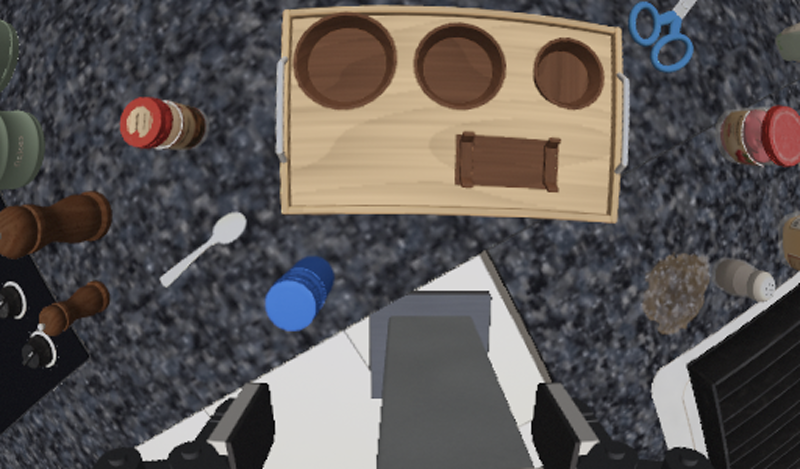

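View pics/w3b.png

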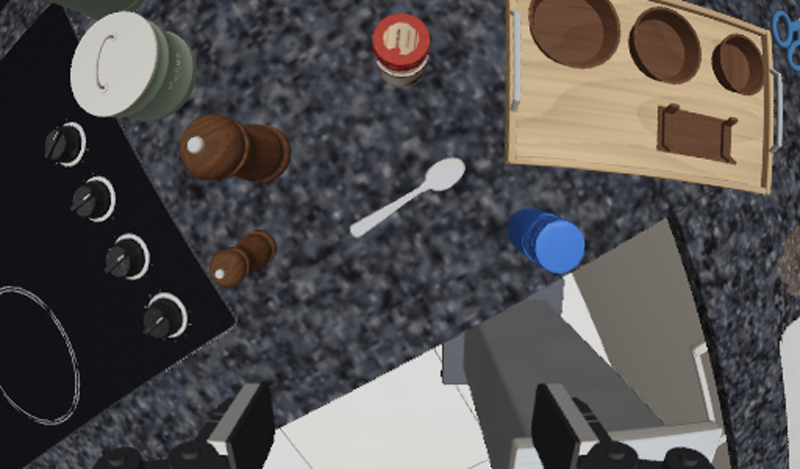

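The wrist views show the following (full-frame px = shown × 0.64):
- **w0:** jam lid (451,50), honey jar (600,193), shaker (452,245), and coasters, with the small one at (208,48).
- **w2:** coasters at (345,62), (460,66) and (568,72), the rest at (508,162) and the spoon at (205,250).
- **w3:** big mill head at (212,147), spice jar (400,40), spoon from (352,230) to (462,165).

The choice of items is clear, so I'll measure with masks.

```bash
cat > m.py <<'E'
from h import *
import pickle
cals=pickle.load(open("cals.pkl","rb"))
I={i:cv2.imread(f"pics/w{i}.png") for i in range(4)}; I["scene"]=cv2.imread("pics/scene1.png")
H={k:cv2.cvtColor(v,cv2.COLOR_BGR2HSV) for k,v in I.items()}
def blob(k,lo,hi,seed,close=0):
    m=cv2.inRange(H[k],np.array(lo),np.array(hi))
    if close: m=cv2.morphologyEx(m,cv2.MORPH_CLOSE,np.ones((close,close)))
    cs,_=cv2.findContours(m,cv2.RETR_EXTERNAL,cv2.CHAIN_APPROX_NONE)
    c=min((c for c in cs if cv2.contourArea(c)>6),key=lambda c:-cv2.pointPolygonTest(c,seed,True)); return c
def cen(c):
    M=cv2.moments(c); return np.array([M["m10"]/M["m00"],M["m01"]/M["m00"]])
E
python3 - <<'E'
from m import *
def s(k,px): px=np.int32(np.round(np.array(px)*.64)); return H[k][px[1],px[0]]
print("coaster in",s(2,(345,70)),s(2,(345,30)),"rim",s(2,(345,16)),s(2,(300,62)),"rest",s(2,(500,165)),s(2,(465,150)),"tray",s(2,(420,160)),s(2,(345,150)))
print("lid",s(0,(450,45)),"salt dome",s(0,(452,245)),"body",s(0,(432,240)),"counter",s(0,(500,100)),"spoon",s(3,(445,172)),s(3,(380,213)),"mill",s(3,(220,140)),s(3,(196,145)))
lo,hi=(0,60,20),(22,255,135)
for n,w2,w3 in [("L",(345,62),(573,28)),("M",(460,66),(665,45)),("S",(568,72),(738,65)),("R",(508,162),(696,134))]:
    P=[]
    for k,p in ((2,w2),(3,w3)):
        c=blob(k,lo,hi,(p[0]*.64,p[1]*.64)); x,y,w,h=cv2.boundingRect(c); print(n,k,cv2.contourArea(c),(x,y,w,h),cen(c).round(1), plane(cals[k],cen(c),.033 if n!="R" else .02,True)[0].round(4)); P.append((cals[k],cen(c),True))
    print(tri(*P)[0].round(4),np.round(tri(*P)[1],4))
E
```

```text
coaster in [ 11 121  95] [ 11 124 107] rim [  8 128  50] [ 10 136  75] rest [ 11 123 104] [ 11 123 102] tray [ 18  75 205] [ 18  76 194]
lid [  1 134 168] salt dome [113   5 190] body [ 14  26 109] counter [116  51  40] spoon [110   8 201] [114   6 199] mill [ 12 138  96] [113   5 197]
L 2 3558.5 (183, 8, 213, 130) [231.9  39.9] [0.6244 0.115  0.033 ]
L 3 2092.5 (338, 0, 59, 44) [367.7  19.4] [0.6185 0.1336 0.033 ]
[ 0.6329  0.1182 -0.0074] [0.0009 0.0009]
M 2 2478.0 (265, 14, 59, 56) [293.8  41.9] [0.6218 0.0268 0.033 ]
M 3 1704.5 (402, 4, 47, 50) [425.2  29.1] [0.62   0.0312 0.033 ]
[0.6235 0.0256 0.0239] [0.0004 0.0004]
S 2 1553.5 (341, 24, 46, 46) [363.3  46.8] [ 0.6226 -0.078   0.033 ]
S 3 1306.0 (415, 0, 79, 120) [474.4  44.7] [ 0.6151 -0.0765  0.033 ]
[ 0.62   -0.08    0.0288] [0.0035 0.0035]
R 2 2018.0 (291, 84, 68, 39) [323.6 103.3] [ 0.5325 -0.0199  0.02  ]
R 3 1283.0 (420, 66, 52, 39) [443.9  85.5] [ 0.5318 -0.0144  0.02  ]
[ 0.533  -0.0223  0.0089] [0.0002 0.0002]
```

```bash
cat > meas.py <<'E'
from m import *
def circ(P):
    A=np.c_[2*P[:,:2],np.ones(len(P))];
    for _ in range(6):
        s,*_=np.linalg.lstsq(A,(P[:,:2]**2).sum(1),rcond=None);r=np.sqrt(s[2]+s[0]**2+s[1]**2)
        e=abs(np.hypot(*(P[:,:2]-s[:2]).T)-r); keep=e<max(.003,1.5*np.median(e)); P,A=P[keep],A[keep]
    return s[:2],r,len(P)
def seedpx(k,X):
    c=cals[k];E=np.array(c["extrinsics"]);p=E[:3,:3].T@(np.array(X)-E[:3,3]);K=c["intrinsics"]
    if k=="scene": return (float(K[0][0]*p[0]/p[2]+K[0][2]),float(K[1][1]*p[1]/p[2]+K[1][2]))
    t=np.arctan2(np.hypot(p[0],p[1]),p[2]);n=np.hypot(p[0],p[1])
    return (float(K[0][0]*t*p[0]/n+K[0][2]),float(K[1][1]*t*p[1]/n+K[1][2]))
def ptc(n,k,lo,hi,X,z,op=0):
    s=seedpx(k,X)
    m=cv2.inRange(H[k],np.array(lo),np.array(hi))
    m=cv2.morphologyEx(m,cv2.MORPH_CLOSE,np.ones((3,3)))
    m=cv2.morphologyEx(m,cv2.MORPH_OPEN,np.ones((op,op))) if op else m
    cs,_=cv2.findContours(m,cv2.RETR_EXTERNAL,cv2.CHAIN_APPROX_NONE)
    c=max((c for c in cs if len(c)>5),key=lambda c:cv2.pointPolygonTest(c,s,True)); p=c[:,0].astype(float)
    ok=(p[:,1]>1)&(p[:,0]>1)&(p[:,0]<510)
    return plane(cals[k],p[ok],z,k!="scene"),c
if __name__=="__main__":
    br=((0,60,20),(22,255,140))
    for n,X in [("L",(.622,.133,.033)),("M",(.621,.028,.033)),("S",(.62,-.078,.033))]:
        for k in (0,1,2,3):
            try: P,c=ptc(n,k,*br,X,.033,5); a,r,N=circ(P); print(n,k,a.round(4),r.round(4),N)
            except Exception as e: print(n,k,e)
    for k in (0,1,2,3):
        P,c=ptc("R",k,*br,(.533,-.022,.02),.012,3)
        (cx,cy),wh,an=cv2.minAreaRect((P[:,:2]*1000).astype(np.float32)); print("R",k,round(cx,1),round(cy,1),np.round(wh,1),round(an,1),cen(c).round(1))
    for k in (0,1,2,"scene"):
        P,c=ptc("jam",k,(0,95,90),(6,255,255),(.589,-.306,.097),.097,3); a,r,N=circ(P); print("jam",k,a.round(4),r.round(4),N)
    for k in (0,1,2):
        P,c=ptc("salt",k,(60,0,140),(150,25,255),(.428,-.304,.09),.088,0); a,r,N=circ(P); print("salt",k,a.round(4),r.round(4),N,cen(c).round(1))
    for k in (2,3,"scene"):
        P,c=ptc("btn",k,(60,0,120),(150,40,255),(.491,.428,.165),.167,0); print("mill btn",k,P.mean(0).round(4),cv2.contourArea(c),cen(c).round(1),seedpx(k,(.491,.428,.165)))
    for k in (1,2,3):
        P,c=ptc("spoon",k,(60,0,120),(150,35,255),(.46,.275,.003),.004,0); r=cv2.minAreaRect((P[:,:2]*1000).astype(np.float32)); print("spoon",k,np.round(r[0],1),np.round(r[1],1),round(r[2],1),np.round(P.mean(0),3))
    for k in (2,3,"scene"):
        P,c=ptc("spice",k,(0,120,90),(6,255,255),(.576,.297,.106),.106,0); a,r,N=circ(P); print("spice",k,a.round(4),r.round(4),N)
E
python3 meas.py
```

```text
L 0 [0.6243 0.0843] 0.0929 44
L 1 [0.6284 0.1309] 0.0486 150
L 2 [0.6288 0.1323] 0.0476 170
L 3 [0.6279 0.1331] 0.048 109
M 0 [0.6243 0.0843] 0.0929 44
M 1 [0.6227 0.0261] 0.042 154
M 2 [0.6226 0.0263] 0.0419 160
M 3 [0.623  0.0301] 0.0448 92
S 0 [ 0.6227 -0.0811] 0.0362 123
S 1 [ 0.6236 -0.0797] 0.0354 137
S 2 [ 0.6232 -0.0789] 0.0356 129
S 3 [ 0.6152 -0.0775] 0.0433 59
R 0 534.6 -21.2 [108.8  54.5] 89.0 [107.9  91.1]
R 1 533.7 -23.8 [102.   53.4] 89.3 [207.4 102.5]
R 2 533.4 -24.1 [104.8  54.1] 88.9 [323.5 103.3]
R 3 534.9 -27.2 [114.   55.3] 89.1 [443.9  85.5]
jam 0 [ 0.5886 -0.3079] 0.0314 147
jam 1 [ 0.5897 -0.3062] 0.0318 110
jam 2 [ 0.5902 -0.3036] 0.031 52
jam scene [ 1.2035 -0.4743] 0.0321 18
salt 0 [ 0.43   -0.3108] 0.01 44 [289.2 157.2]
salt 1 [ 0.4298 -0.3105] 0.01 36 [405.  181.4]
salt 2 [ 0.3747 -0.2505] 0.0798 80 [458.6 216.7]
mill btn 2 [0.4493 0.4143 0.167 ] 22.5 [ 10.1 184.4] (0.7323107864376652, 155.2888364582684)
mill btn 3 [0.498  0.4397 0.167 ] 32.5 [123.3  91.9] (134.07276891465654, 97.61305220047853)
mill btn scene [0.5004 0.4362 0.167 ] 3.5 [139.1 254.1] (144.34181603384445, 255.23781513162868)
spoon 1 [446.4 297.9] [ 24.4 125.6] 31.1 [0.45  0.291 0.004]
spoon 2 [443.6 294.6] [ 25.8 127.8] 35.4 [0.45  0.29  0.004]
spoon 3 [447.9 296.6] [ 27.1 130.9] 29.1 [0.447 0.292 0.004]
spice 2 [0.5771 0.2967] 0.0232 84
spice 3 [0.5759 0.3002] 0.022 111
spice scene [0.5729 0.3007] 0.025 34
```

```bash
python3 - <<'E'
from meas import *
X,e=tri((cals[3],(123.3,91.9),True),(cals["scene"],(139.1,254.1),False)); print("mill btn",X.round(4),np.round(e,4))
print("mill foot-ish axis:",plane(cals[3],(172*1.0,97.5),.06,True))
for k,h in((3,.12),(3,.16)): print("canister lid",plane(cals[k],(115*.64,65*.64),h,True))
q=down(2.094)
robot.move_gripper(.045,30)
robot.move_to([.447,.297,.12],q)
c=robot.calibration("wrist");im=robot.capture("wrist");cv2.imwrite("pics/sp.png",im[100:384,60:460])
h=cv2.cvtColor(im,cv2.COLOR_BGR2HSV);m=cv2.inRange(h,np.array((60,0,120)),np.array((150,35,255)))
import pickle;pickle.dump(c,open("csp.pkl","wb"));print(robot.current_clock())
E
```

```text
mill btn [0.4976 0.4371 0.1717] [0.0004 0.0004]
mill foot-ish axis: [[0.49227541 0.41607991 0.06      ]]
canister lid [[0.57935735 0.5375163  0.12      ]]
canister lid [[0.56725322 0.50979401 0.16      ]]
6.4833
```

View pics/sp.png

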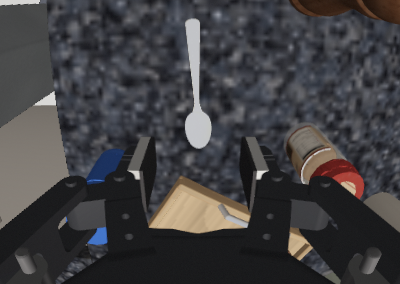

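The close crop confirms a metal spoon between the fingers, with its ends at full px (252,118) and (258,248). I'll verify its centre and angle, then pick it.

```bash
python3 - <<'E'
from h import *
import pickle
c=pickle.load(open("csp.pkl","rb"))
P=plane(c,[(252,118),(258,248)],.004,True)[:,:2]; d=P[1]-P[0]
mid=P.mean(0); L=np.linalg.norm(d); u=d/L; print(mid,L,u,np.degrees(np.arctan2(u[1],u[0])))
mid=(mid+np.array([.447,.297]))/2
ang=np.arctan2(u[1],u[0]); yaw=(ang+np.pi) if ang<0 else ang
print(mid,yaw)
q=down(yaw)
robot.servo_line([*mid,.05],q); robot.servo_line([*mid,.003],speed=.06)
robot.move_gripper(.005,25); print("w",robot.current_gripper_width(),robot.current_finger_force())
robot.servo_line([*mid,.12])
print("w",robot.current_gripper_width(),robot.current_tcp_pos(),robot.current_clock())
yaw2=yaw-ang-np.pi/2+0*yaw  # rotate so that axis points -y
yaw2=yaw+(-np.pi/2-ang)+np.radians(-1)
robot.move_to([.534,-.024,.14],down(yaw2)); 
cv2.imwrite("pics/sp2.png",robot.capture("wrist")[60:384])
print(yaw2,robot.current_clock(),robot.current_gripper_width())
E
```

```text
[0.44612277 0.29419637] 0.1335468277003575 [ 0.53510986 -0.84478248] -57.64863763598104
[0.44656139 0.29559819] 2.135434117552804
w 0.005609661339812276 0.0
w 0.00489080593647715 [0.44603441 0.2952917  0.11879881] 9.4333
1.5533430342749535 10.7417 0.005105789456232566
```

View pics/sp2.png

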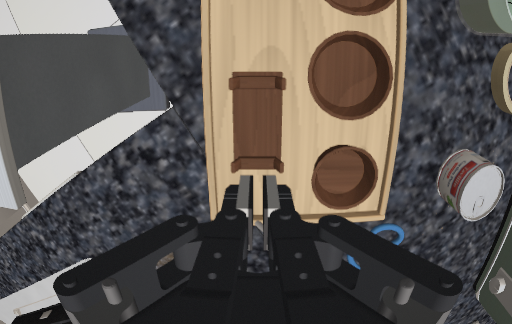

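The grasp missed: the fingers shut to 5 mm and nothing is held. The pads were probably above the thin handle. I'll go back, re-locate the spoon and use a force-guarded descent.

```bash
python3 - <<'E'
from meas import *
q=down(2.135)
robot.move_gripper(.028,25)
robot.move_to([.445,.297,.12],q)
c=robot.calibration("wrist");im=robot.capture("wrist")
cals["n"]=c;H["n"]=cv2.cvtColor(im,cv2.COLOR_BGR2HSV)
P,ct=ptc("s","n",(60,0,120),(150,35,255),(.447,.296,.004),.004,0)
(cx,cy),wh,an=cv2.minAreaRect((P[:,:2]*1000).astype(np.float32)); print(cx,cy,wh,an)
if 110<max(wh)<145 and min(wh)<34:
    mid=np.array([cx,cy])/1000
    robot.servo_line([*mid,.02],q)
    f0=np.array(robot.current_force()); z=.006
    while z>-.008:
        robot.servo_line([*mid,z],speed=.03); robot.pause(.05)
        f=np.array(robot.current_force())-f0; print(round(z,4),robot.current_tcp_pos()[2].round(4),f.round(2))
        if f[2]>1.5: break
        z-=.001
    robot.servo_line([*mid,z+.001],speed=.03)
    robot.move_gripper(.004,25); print("w",robot.current_gripper_width(),robot.current_finger_force(),np.array(robot.current_force())-f0)
    robot.servo_line([*mid,.05],speed=.08); print("w",robot.current_gripper_width(),robot.current_finger_force(),robot.current_clock())
E
```

```text
447.670654296875 295.0653076171875 (26.691129684448242, 133.31895446777344) 31.346330642700195
0.006 0.0061 [-0.45 -0.44  0.38]
0.005 0.0051 [ 0.35 -0.24  0.44]
0.004 0.004 [-0.51 -0.13  0.39]
0.003 0.003 [-0.15  0.37 -0.45]
0.002 0.0019 [-0.09 -0.37 -1.19]
0.001 0.001 [-0.42  0.23 -0.53]
0.0 -0.0001 [ 0.1   0.15 -0.04]
-0.001 -0.001 [ 0.04  0.56 -0.06]
-0.002 -0.0021 [-0.22 -0.87 -0.26]
-0.003 -0.003 [-0.66  0.4  -0.57]
-0.004 -0.0041 [-0.31  0.04 -1.38]
-0.005 -0.0051 [-0.77  0.01 -0.36]
-0.006 -0.0061 [-0.5   0.75 -0.25]
-0.007 -0.0071 [ 0.55 -0.02 -0.26]
w 0.004066841668048954 0.0 [ 0.51333836  0.28042119 -0.39666783]
w 0.0037834825269963475 0.0 19.2583
```

```bash
python3 - <<'E'
from meas import *
q=down(2.12)
mid=np.array([.4475,.295])
print(robot.current_tcp_pos(),robot.current_tcp_rot(),robot.current_gripper_width())
robot.move_gripper(.03); robot.servo_line([*mid,-.004],q,speed=.08)
print(robot.current_tcp_pos())
c=robot.calibration("wrist"); im=robot.capture("wrist"); print(np.round(c["extrinsics"],4).tolist())
s=robot.capture("scene")
a=cv2.resize(im[190:384,130:390],(520,388)); b=cv2.resize(s[215:312,150:250],(400,388),interpolation=cv2.INTER_CUBIC)
cv2.imwrite("pics/low.png",cv2.resize(np.hstack([a,b]),(800,337)))
robot.servo_line([*mid,.04],speed=.15)
E
```

```text
[0.44733862 0.29487265 0.04948313] [-2.42641655e-04  4.82317307e-01  8.75996457e-01 -4.04632770e-04] 0.0037834825269963475
[ 0.44780771  0.29518869 -0.00361403]
[[0.8531, 0.4991, 0.1518, 0.409], [0.5217, -0.8161, -0.2487, 0.3589], [-0.0003, 0.2914, -0.9566, 0.1604], [0.0, 0.0, 0.0, 1.0]]
```

View pics/low.png

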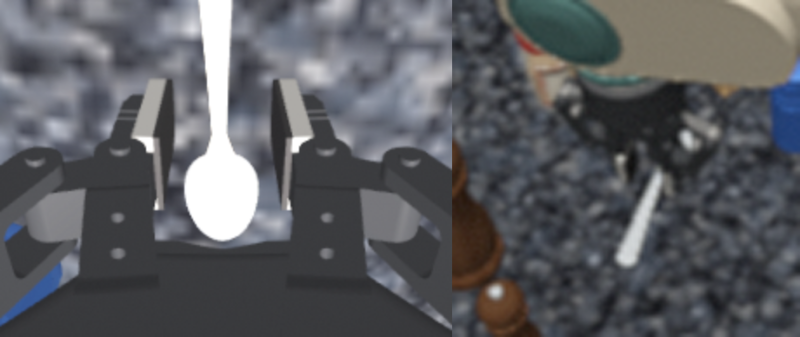

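TCP readings and the picture disagree. The pad tips look about 20–25 mm farther from the worktop than the nominal TCP, judging by tip row 236 and the 57 px gap at 30 mm opening. I'll probe the worktop next to the spoon with a force guard.

```bash
cat >> h.py <<'E'
def guarded(xy,z0,z1,step=.002,thr=3.0,speed=.05):
    """step down from z0 until the upward force passes thr; returns z"""
    f0=np.array(robot.current_force()); z=z0
    while z>z1:
        z-=step; robot.servo_line([*xy,z],speed=speed); f=np.array(robot.current_force())-f0
        if abs(f[2])>thr: return z,f
    return z,None
E
python3 - <<'E'
from h import *
p=np.array([.4475,.295])-.045*np.array([np.sin(2.12),-np.cos(2.12)])
print(p)
robot.move_gripper(.02); robot.servo_line([*p,.04],down(2.12)); robot.servo_line([*p,.0],speed=.1)
print(guarded(p,0,-.036)); print(robot.current_tcp_pos(),robot.current_force())
robot.servo_line([*p,.04],speed=.15); print(robot.current_clock())
E
```

```text
[0.40911768 0.27150963]
(-0.022000000000000006, array([-4.92658539, -3.51076203, 10.00124272]))
[ 0.40937565  0.27168534 -0.02065018] [-4.70354358 -3.09490468 10.43853873]
25.5667
```

The worktop is touched at TCP z ≈ -0.0205 with a 20 mm opening, so the tips stand about 20 mm behind the nominal TCP. I'll correct all heights and pick the spoon.

```bash
python3 - <<'E'
from h import *
m=np.array([.4475,.295]);q=down(2.12)
robot.move_gripper(.032,25)
robot.servo_line([*m,.03],q); f0=np.array(robot.current_force())
robot.servo_line([*m,-.014],speed=.1); robot.servo_line([*m,-.0185],speed=.03); robot.pause(.1)
print(np.array(robot.current_force())-f0)
robot.move_gripper(.002,25); print("w",robot.current_gripper_width(),robot.current_finger_force(),(np.array(robot.current_force())-f0).round(2),robot.current_tcp_pos())
robot.servo_line([*m,.10],speed=.12); print("w",robot.current_gripper_width(),robot.current_finger_force(),robot.current_clock())
E
```

```text
[-1.36138529  0.72636981  1.0224815 ]
w 0.02030813829617601 24.402535457435874 [-1.36 -0.15  4.03] [ 0.44765889  0.29505327 -0.01814581]
w 0.0201612800170732 24.24581246865273 28.6917
```

Spoon held at 20.2 mm. Next I place it on the rest, with the spoon underside at +17 mm, so TCP ≈ -0.0015.

```bash
python3 - <<'E'
from h import *
r=np.array([.534,-.024]);q=down(1.55)
robot.move_to([*r,.12],q); robot.servo_line([*r,.025],speed=.15); robot.servo_line([*r,.004],speed=.08)
f0=robot.current_force()
print(guarded(r,.004,-.0025,.001,2.5,.03),robot.current_tcp_pos())
robot.move_gripper(.032); robot.servo_line([*r,.10],speed=.2)
print(robot.current_clock())
import pickle
cc={}
robot.move_to([.50,.02,.27],down(0)); c=robot.calibration("wrist"); im=robot.capture("wrist"); cv2.imwrite("pics/after_sp.png",im)
pickle.dump(c,open("casp.pkl","wb"))
cv2.imwrite("pics/after_spb.png",cv2.resize(im[20:260,130:450],(800,600),interpolation=cv2.INTER_CUBIC)); print(robot.current_clock())
E
```

```text
(-0.002, array([-3.29700641, -0.81652326,  6.54810686])) [ 0.53412628 -0.02401306 -0.00123218]
33.5667
35.0667
```

View pics/after_spb.png

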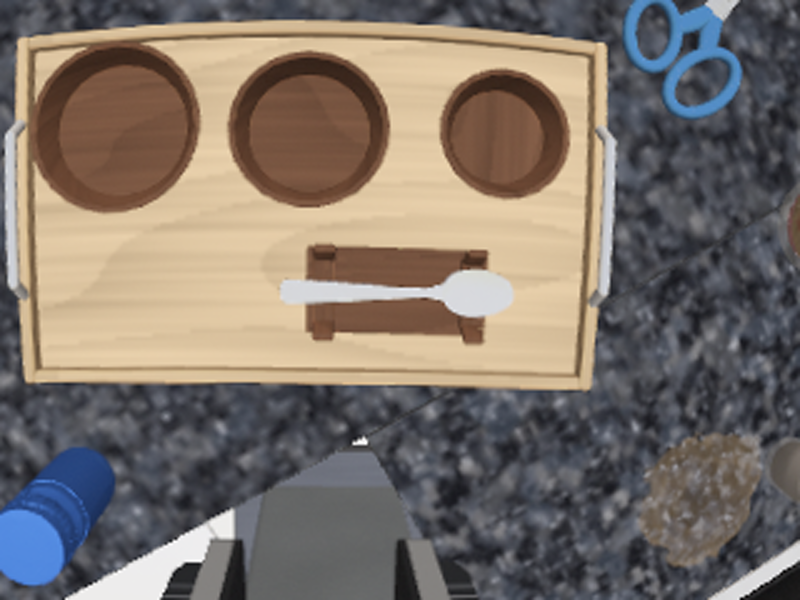

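The spoon lies across both saddles: bowl at shown (478,293), handle end at (285,291), rest centred at (398,292). Next is the mill.

```bash
python3 - <<'E'
from meas import *
ca=pickle.load(open("casp.pkl","rb"))
print("LMS",plane(ca,[(177,71.2),(253.7,71.6),(332,73.2)],.033,True).round(4).tolist())
m=np.array([.498,.4375]);q=down(.6)
robot.move_gripper(.085,40)
robot.move_to([*m,.24],q)
c=robot.calibration("wrist");im=robot.capture("wrist");cals["n"]=c;H["n"]=cv2.cvtColor(im,cv2.COLOR_BGR2HSV)
cv2.imwrite("pics/mill.png",cv2.resize(im[120:384,60:460],(600,396)))
P,ct=ptc("b","n",(60,0,120),(150,40,255),(*m,.167),.167,0); b=cen(ct)
print("btn",b,P.mean(0),cv2.contourArea(ct),tri((c,b,True),(cals[3],(123.3,91.9),True),(cals["scene"],(139.1,254.1),False)),robot.current_clock(),seedpx("n",(*m,.167)))
E
```

```text
LMS [[0.6264, 0.1287, 0.033], [0.6218, 0.0253, 0.033], [0.6231, -0.0796, 0.033]]
btn [255.24074074 197.94708995] [0.49738193 0.43804107 0.167     ] 63.0 (array([0.49804831, 0.43778167, 0.17044729]), [0.0009337682862199099, 0.00024500122710085663, 0.0011027772530969998]) 37.225 (256.2945089229199, 197.7370934810259)
```

View pics/mill.png

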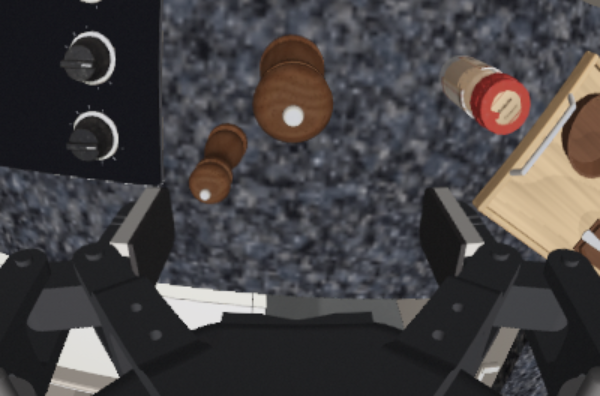

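The mill is centred between the fingers; its button triangulates to (0.498, 0.438, 0.1705). I'll grasp it, place it, and check.

```bash
cat >> h.py <<'E'
def place(xy,zt,yaw,zgrasp,open_w,hov):
    """carry to xy at TCP height zt+hov; lower to contact; release; retreat"""
    robot.servo_line([*xy,zt+.03],down(yaw),speed=.12); robot.servo_line([*xy,zt+.006],speed=.06)
    print("contact",guarded(xy,zt+.006,zt-.004,.001,3,.03),robot.current_tcp_pos().round(4),robot.current_gripper_width())
    robot.move_gripper(open_w); robot.servo_line([*xy,zt+hov],speed=.15)
E
python3 - <<'E'
from h import *
m=np.array([.498,.4378]);q=down(.6);zg=.083
robot.servo_line([*m,.11],speed=.15)
z,f=guarded(m,.11,zg+.0001,.003,4,.06); print(z,f)
if f is None:
    robot.move_gripper(.03,40); w=robot.current_gripper_width(); print("w",w,robot.current_finger_force(),robot.current_tcp_pos())
    if w>.04:
        robot.servo_line([*m,z+.03],speed=.08); print("w",robot.current_gripper_width(),robot.current_finger_force(),z,robot.current_clock())
        cv2.imwrite("pics/millheld.png",robot.capture("wrist"))
E
```

```text
0.08299999999999998 None
w 0.0475540720776018 41.59191126787846 [0.49807788 0.43814532 0.0834233 ]
w 0.04739363171516943 41.13748662502985 0.08299999999999998 41.4583
```

```bash
python3 - <<'E'
from h import *
M=np.array([.6235,.026]);zg=.083
robot.servo_line([.498,.4378,zg+.14],speed=.15)
robot.servo_line([.56,.23,zg+.14],down(1.1),speed=.2)
robot.servo_line([*M,zg+.14],down(1.56),speed=.2); print(robot.current_gripper_width(),robot.current_clock())
c=robot.calibration("wrist");im=robot.capture("wrist");h=cv2.cvtColor(im,cv2.COLOR_BGR2HSV)
cv2.imwrite("pics/mh.png",cv2.resize(im[120:384,60:460],(800,528)))
E
```

```text
0.04676272756114268 44.8417
```

View pics/mh.png

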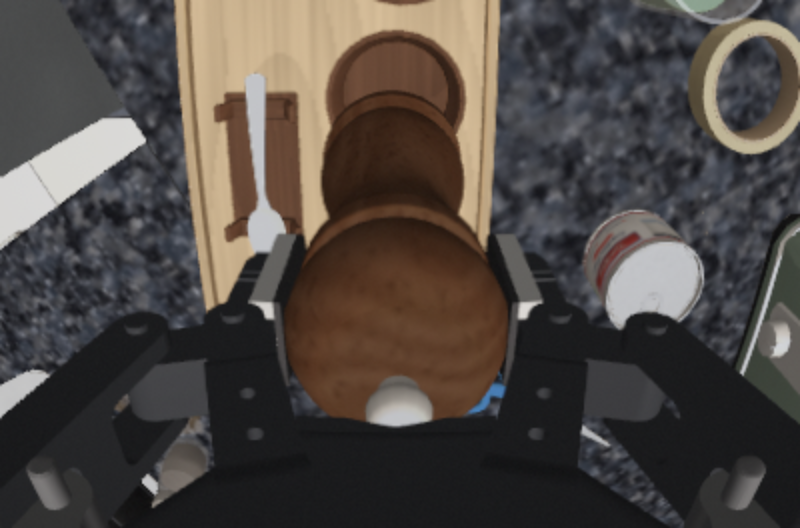

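The mill is held by its head, with foot edge at shown (395,92), i.e. full (257.5,166). I'll check tilt from that edge, then lower.

```bash
python3 - <<'E'
from h import *
c=robot.calibration("wrist"); t=robot.current_tcp_pos(); print(t)
for z in (.14,.145): print(plane(c,[(257.5,166),(60+322/2,120+165/2),(60+463/2,120+165/2)],z,True)[:, :2]-t[:2])
E
```

```text
[0.62334505 0.02704297 0.22308263]
[[ 5.70482974e-05  2.53108624e-02]
 [-3.23985124e-02 -6.91015536e-03]
 [ 2.96138127e-02 -7.51968868e-03]]
[[ 7.33073024e-05  2.63098242e-02]
 [-3.17255347e-02 -5.25922072e-03]
 [ 2.90320085e-02 -5.85642050e-03]]
```

Tilt is about 1.5°, which is fine. Lowering.

```bash
python3 - <<'E'
from h import *
M=np.array([.6235,.028]);zt=.083+.012
place(M,zt,1.56,.083,.085,.10)
print(robot.current_clock())
# look for the jam while passing: upright check of the mill
robot.move_to([.45,-.10,.28],down(0)); c=robot.calibration("wrist"); im=robot.capture("wrist"); cv2.imwrite("pics/am.png",im)
import pickle; pickle.dump(c,open("cam.pkl","wb"))
h=cv2.cvtColor(im,cv2.COLOR_BGR2HSV); from meas import cals,H,ptc,cen,circ
cals["n"]=c;H["n"]=h
P,ct=ptc("b","n",(60,0,120),(150,40,255),(.6235,.026,.179),.179,0); print("btn",P.mean(0).round(4),cv2.contourArea(ct))
P,ct=ptc("jam","n",(0,95,90),(6,255,255),(.589,-.306,.097),.097,3);print("jam",circ(P))
print(robot.current_clock())
E
```

```text
contact (0.094, array([-1.93559579,  0.65909957,  8.04489146])) [0.6238 0.028  0.0954] 0.047194341542390716
49.45
btn [0.6255 0.0295 0.179 ] 34.5
jam (array([ 0.58994092, -0.30604394]), np.float64(0.03184839876611899), 107)
50.6667
```

Mill seated: contact came at the expected height and the button reads (0.6255, 0.0295). Now the jam jar, then the salt shaker.

```bash
python3 - <<'E'
from h import *
j=np.array([.5893,-.307]);q=down(1.56);zg=.028;L=np.array([.627,.1315])
robot.move_gripper(.085,60)
robot.move_to([*j,.17],q); robot.servo_line([*j,.075],speed=.2)
z,f=guarded(j,.075,zg+.0001,.004,4,.08); print(z,f)
if f is None:
    robot.move_gripper(.05,60); w=robot.current_gripper_width(); print("w",w,robot.current_finger_force())
    if w>.058:
        robot.servo_line([*j,zg+.12],speed=.12); print("w",robot.current_gripper_width(),robot.current_clock())
        # pass in front of the standing mill
        robot.servo_line([.45,-.1,zg+.12],speed=.25)
        robot.servo_line([.45,.13,zg+.12],speed=.25)
        robot.servo_line([*L,zg+.12],speed=.2); print(robot.current_clock(),robot.current_gripper_width())
        place(L,zg+.012,1.56,zg,.085,.10); print(robot.current_clock())
E
```

```text
0.02699999999999996 None
w 0.0617589040424778 65.08969196118414
w 0.06133832282619493 57.6
60.85 0.06134801364322404
contact (0.03899999999999999, array([-0.71429411, -0.12352733,  4.16116451])) [0.6272 0.1316 0.0396] 0.06172755900577645
65.1417
```

```bash
python3 - <<'E'
from h import *
s=np.array([.4299,-.3107]);zg=.010;S=np.array([.6232,-.0798])
robot.servo_line([.48,.05,.2],speed=.3); robot.move_gripper(.065,30)
robot.move_to([*s,.15],down(.51)); robot.servo_line([*s,.06],speed=.2)
z,f=guarded(s,.06,zg+.0001,.005,4,.08); print(z,f)
if f is None:
    robot.move_gripper(.025,30); w=robot.current_gripper_width(); print("w",w,robot.current_finger_force())
    if w>.03:
        robot.servo_line([*s,zg+.10],speed=.15); print("w",robot.current_gripper_width(),robot.current_clock())
        robot.servo_line([*S,zg+.10],down(1.56),speed=.2); print(robot.current_clock(),robot.current_gripper_width())
        place(S,zg+.012,1.56,zg,.065,.10); print(robot.current_clock())
        robot.move_to([.47,.0,.29],down(0)); cv2.imwrite("pics/fin.png",cv2.resize(robot.capture("wrist")[:290],(800,453),interpolation=cv2.INTER_CUBIC)); print(robot.current_clock())
E
```

```text
0.010000000000000005 None
w 0.03929678132454541 30.409040351405565
w 0.039391750439714976 71.875
73.5333 0.039136212218372796
contact (0.021999999999999992, array([-2.0202596 ,  0.02539881,  4.53030737])) [ 0.6234 -0.0799  0.0226] 0.039512172128944
77.4083
78.9333
```

View pics/fin.png

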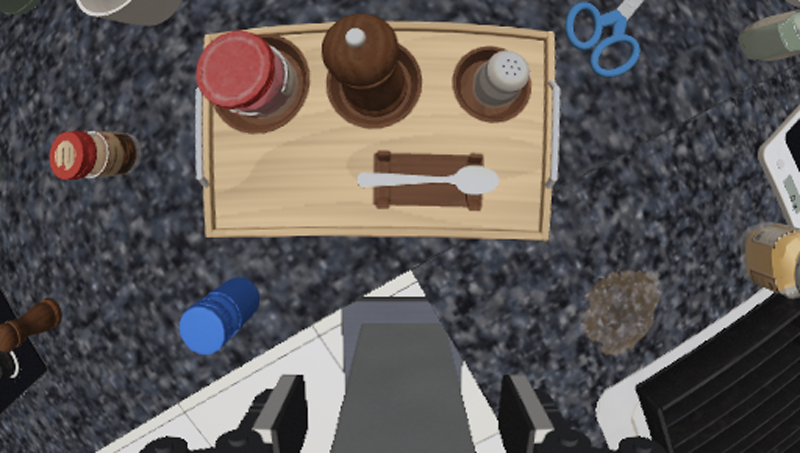

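The final view shows the jam jar (238,70), mill (360,55) and shaker (505,75) standing upright in their coasters. The spoon lies across both saddles at (430,180), and the spice jar (90,155) and honey jar (775,260) are where they were. Handing in.

```bash
python3 -c "
from bench import robot
print(robot.close_job())"
```

```text
the job is handed in; nothing more can be done
None
```

I handed the job in at about 79 s of the 104 s: the salt shaker, pepper mill and jam jar are upright in their coasters, the teaspoon lies across both saddles, and the honey and spice jars look untouched in the last picture; the judge's verdict was not returned.

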